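# Lock the bench timer into its sloped stand

### The job

Put the lab timer into its place on the sloped stand, face up with the display at the upper side, resting flat on the plate close against the lower lip. Then turn the orange winged latch until it stops, so that its tongue lies over the timer's edge, without banging into the blue back panel beside the wings. Leave the glassware and the vial standing where they are.

Things in the scene. Friction and masses are not known exactly. Their poses are not given: they have to be found in the camera images.
- timer_centre (a point): centre (half-way up) of the loose bench timer, a pale box 62 (its x) x 66 (its y) x 16 mm (buttons and display rise to 18 mm), 50 to 90 g. It lies flat and face up on the worktop, underside 8 mm below this point. Its z points out of its face, its x from the buttons side to the display side. Grasp it across the 66 mm.
- timer_display (a point): point on the timer's face at the display, 15 mm toward the display side (timer x) from its centre and 8 mm above it; same axes as the timer
- stand: white sheet-metal stand fixed to the worktop, footprint 118 x 104 mm, top about 125 mm high with the back panel; origin on the worktop under its middle; x horizontal, toward its high rear side
- cradle: the stand's white sloped plate, 137 x 100 mm, rising away from the robot at 35 degrees. Origin: on its surface, at the centre of the timer's place; x runs up the slope, y to the left, z square off the plate. A seated timer has its centre 8 mm above this origin (1 mm off the lip) and its x along this x. The latch's axis stands along z at x = +55 mm, y = 0.
- lip (a point): top middle of the inner face of the aluminium lip at the plate's lower end, 32 mm down-slope of the cradle's origin and 10 mm off the plate; axes as the cradle. From each end of the lip a low side guide, 6 mm high, runs 18 mm up the slope, inner faces at y = +/-37 mm (4 mm beside the timer). Farther up, the plate beside the timer is bare.
- back_panel: blue panel 96 mm wide, 5 mm thick, 40 mm high, standing square on the upper end of the plate; its front face lies 36 mm up-slope of the latch's axis, 8 mm from where the wing tips pass. Origin at the middle of its foot; axes as the cradle. Contact with it must stay below 8 N.
- wing (a point): centre of the orange butterfly wings, on the latch's axis, 39 mm off the plate. The wings: one upright flat, 8 mm thick (this point's y), 56 mm long (its x), 28 to 50 mm off the plate. z: the axis, square off the plate. Below them a dark tongue, 12 mm wide, points along this +x to 38 mm from the axis, 20 to 25 mm off the plate, just above a seated timer. Turns with the latch.
- latch (a joint): angle of the winged latch, 0 to 1.5 rad, growing counter-clockwise seen looking down onto the plate. Starts open, 0.1 to 0.4, the tongue to the left (cradle +y). At the stop, 1.5, the tongue points straight down the slope over the timer's upper edge: locked. Light friction (0.04 N m); stays where left. Above about 0.55 the tongue is in the way of the timer.
- flask: stoppered conical flask, 75 mm wide, 114 mm high, to the right of the stand; origin under its centre; a bystander
- beaker: glass beaker, 78 mm wide, 92 mm high, to the left of the stand; origin under its centre; a bystander
- vial: glass vial with blue cap, 25 mm wide, 60 mm high, beyond the right side of the timer; origin under its centre; a bystander
Things that resemble listed ones, but are neither listed nor needed, are in the scene too. Of the things that look like the part that bears timer_centre, take the one that is nearest to the robot's base at the start.

How it is judged (in metres and radians):
On the way, in this order (a step that is already met when the one before it is completed fails the run):
1. the timer lies in its place, let go, with the latch still open (x of timer_centre in the frame of cradle between -0.006 and 0.009 m and z of timer_centre in the frame of cradle below 0.0115 m and contact force between the fingers and timer below 0.3 N and value of joint latch below 0.6 rad and y of timer_centre in the frame of cradle between -0.008 and 0.008 m), for 0.2 s.
2. the latch is turned to its stop (value of joint latch above 1.35 rad), for 0.2 s.
At the end, for the whole second after the job is handed in: Timer still and flat on the sloped plate (within 0.09 rad), display up-slope, turned under 0.15 rad, its centre within 8 mm sideways of its place and at most 9 mm up-slope of it (6 mm down-slope); latch above 1.35 rad (stop at 1.5) (x of timer_centre in the frame of cradle between -0.006 and 0.009 m and y of timer_centre in the frame of cradle between -0.008 and 0.008 m and z of timer_centre in the frame of cradle between 0.005 and 0.0115 m and angle between the z axis of timer_centre and the z axis of cradle, either way round below 0.09 rad and angle between the x axis of timer_centre and the x axis of cradle, either way round below 0.15 rad and x of timer_display in the frame of cradle above 0.005 m and z of timer_display in the frame of cradle above 0.012 m and value of joint latch above 1.35 rad and linear speed of timer below 0.01 m/s); the robot touches nothing.
It fails at once if the back panel is struck or pushed with more than 8 N (contact force between back_panel and anything else above 8 N).
It fails at once if the flask is shifted more than 20 mm or tipped (distance of flask from where it was at the start of the episode above 0.02 m or angle between flask's own z axis and vertical above 0.3 rad).
It fails at once if the beaker is shifted more than 20 mm or tipped (distance of beaker from where it was at the start of the episode above 0.02 m or angle between beaker's own z axis and vertical above 0.3 rad).
It fails at once if the vial is shifted more than 20 mm or tipped (distance of vial from where it was at the start of the episode above 0.02 m or angle between vial's own z axis and vertical above 0.3 rad).
It also fails if it takes over 45 s, if anything falls off the work surface, if the arm or the gripper's body presses on something with over 40 N, if the wrist force passes 120 N, or if a joint passes its speed limit or range.

### The arm

A 6-joint arm with a two-finger parallel gripper is mounted at the origin on a cart in front of the work surface, level with it; the furniture and walls round the work are solid. World frame = base frame: x ahead of the robot, y to its left, z up, the work surface at z = 0. Lengths are in m, angles in degrees, forces in N, time in s.
With the tool pointing down it reaches from about 0.425 to 0.95 m from the base axis. Payload 3.5 kg.
Tool frame: the origin (TCP) lies midway between the tips of the shut fingers; the grasp point (between the pads) lies 19 mm behind it (arm.grip_point_offset is the distance from the TCP to the grasp point, in m); z points along the fingers, y is the line along which they close (so a half turn about z gives the same grasp; the last joint's range is limited). The gripper opens to 85 mm and grips with 20 to 120 N. Pads are 22 mm wide; open, the fingers measure 114 mm over their backs; the gripper's body (76 mm by 85 mm) begins 54 mm behind the grasp point. The pads swing forward as they close: fully open they stand 13 mm farther back than shut.
Start: joints at [-83.881, 16.404, 90.338, -0, 73.258, -8.594], TCP at [0.171, -0.653, 0.231] pointing down, gripper open.
Joint ranges: [-158.93, 158.93], [-51.34, 127.21], [12.03, 142.37], [-87.48, 267.48], [13.55, 161.25], [-162.69, 162.69]. Speed limits (degrees/s): [159.86, 159.86, 180, 180, 180, 180].

### API

Orientations are given as [roll, pitch, yaw] about the fixed x, y, z axes, in that order (R = Rz(yaw) Ry(pitch) Rx(roll)).
In Python, from cell import arm gives the robot as it stands. The module is installed in compiled form; this text tells all that it offers.
- The arm moves only by the tool servo_tool, never from a script. Its argument "commands" is a list of rows, each an object of numbers: "x", "y", "z": the shift along the world's x, y, z in mm; "ax", "ay", "az": the turn, a rotation vector about the world's x, y, z in degrees; "grip": the closure, from 0 (fully open) to 1 (shut). A call has 1 to 12 rows; each row is the pose to reach, as a shift and turn from the pose commanded when the call began; what a row does not reach only later rows make up. A row lasts 1/8 s, in which the tool goes at most 62.5 mm and 10.7 degrees, less where a joint would pass 70% of its speed; a pose out of reach is approached as far as the arm can. A call with a gripper value outside its range is refused whole. The fingers move at their own pace and stop on an object; the grip force is fixed at half the most. Time passes only in rows, so rows that repeat a pose let the fingers close. It gives the time, the measured TCP pose, the force, the opening and the grip force at its end, in the units of the state.
- arm.observe(): the state, without advancing time (a new reading comes with each control period).
- arm.get_image(name): name is "scene" or "side" or "wrist"; returns a dict with "image" (400x640x3 uint8, red, green, blue), "fx", "fy", "cx", "cy" (pixels), "pose" (4x4, takes a point from camera to world coordinates). Camera axes: x right, y down, z forward; pixel columns grow to the right and rows downward; lengths in m; the calibration is good to about 2 mm. A picture is of the moment at which its call begins. There is no depth.
- arm.job_done(): hands the job in; it is judged then, once.
The state is a dict: "time_s": time; "joints": joint angles; "joint_vel": joint speeds; "effort": joint torques, N m; "eef_pos": TCP position; "orientation": TCP orientation; "contact_force": force on the tool from outside, world axes, zero at the start; "moment": the same for the moment, N m; "opening": opening from 0.0 (shut) to 1.0 (fully open); "gripper_force": force on a finger pad.
Only numpy, scipy, OpenCV 4.12 (cv2) and the standard library are available. Lean on these libraries where they do the work, as an engineer would, in place of code of your own. Each camera call takes 0.05 s, during which the arm holds its last target. There are 200 camera calls.

## Working session

There is one attempt and no reset: what is moved stays moved. The work goes in short steps, Python scripts to look and compute and a tool call to move; the robot and the scene stay as the last step left them, time stands still between calls to the robot, and variables do not carry over. Pictures are saved under pics/ and viewed, at most 10 in all, crops included, and the job is handed in when it is done.

Besides the shell and the picture viewer there is one more tool, called as name(argument=value, ...), one argument or row to a line, values as JSON. servo_tool: Moves the arm, as the interface text tells. Its arguments: {"type":"object","properties":{"commands":{"type":"array"}},"required":["commands"]}

```bash
mkdir -p pics
cat > h.py <<'E'
import numpy as np, cv2
from cell import arm
from scipy.spatial.transform import Rotation as R
def snap(n,f=None):
    d=arm.get_image(n)
    if f: cv2.imwrite('pics/'+f,d['image'][:,:,::-1])
    return d
def ray(d,u,v):
    P=np.array(d['pose']); r=P[:3,:3]@np.array([(u-d['cx'])/d['fx'],(v-d['cy'])/d['fy'],1]); return P[:3,3],r/np.linalg.norm(r)
def onz(d,u,v,z):
    o,r=ray(d,u,v); return o+r*(z-o[2])/r[2]
def tri(*obs):
    A=np.zeros((3,3));b=np.zeros(3)
    for d,u,v in obs:
        o,r=ray(d,u,v);M=np.eye(3)-np.outer(r,r);A+=M;b+=M@o
    return np.linalg.solve(A,b)
def proj(d,p):
    P=np.array(d['pose']); c=P[:3,:3].T@(np.array(p)-P[:3,3]); return np.array([d['fx']*c[0]/c[2]+d['cx'],d['fy']*c[1]/c[2]+d['cy']])
E
python3 - <<'E'
from h import *
import pickle
D={}
for n in('scene','side'):
    D[n]=snap(n,n+'0.png'); d=D[n]; print(n,d['fx'],d['cx'],d['cy'],np.round(d['pose'],3).tolist())
D['wrist']=snap('wrist','wrist0.png');print(np.round(D['wrist']['pose'],3).tolist())
pickle.dump(D,open('d0.pkl','wb'))
print(arm.observe(), arm.grip_point_offset)
ims=[D[n]['image'][:,:,::-1] for n in('scene','side')]
E
```

```text
scene 452.7444724242958 316.7656082479827 201.96080432617782 [[0.885, -0.324, 0.334, 0.106], [-0.465, -0.605, 0.646, -0.93], [-0.007, -0.727, -0.686, 0.959], [0.0, 0.0, 0.0, 1.0]]
side 415.7955812839871 321.38405385787996 199.972917363931 [[0.992, -0.086, 0.094, 0.422], [-0.127, -0.637, 0.76, -0.95], [-0.006, -0.766, -0.643, 0.83], [0.0, 0.0, 0.0, 1.0]]
[[0.253, -0.931, -0.261, 0.238], [-0.967, -0.245, -0.067, -0.635], [-0.002, 0.27, -0.963, 0.372], [0.0, 0.0, 0.0, 1.0]]
{'time_s': 0.15, 'joints': array([-8.38803903e+01,  1.64440654e+01,  9.04046697e+01,  9.20711511e-05,
        7.32577506e+01, -8.59311748e+00]), 'joint_vel': array([ 0.03003654, -0.10527375, -0.18520744, -0.02584496, -0.08894976,
       -0.01869888]), 'effort': array([ 1.98537688e-03, -4.06601501e+01, -2.93139589e+01, -6.23638562e-05,
        3.94497460e-03,  1.34917715e-05]), 'eef_pos': array([ 0.17141927, -0.65233767,  0.23022767]), 'orientation': array([-1.79894723e+02, -1.59978609e-02,  1.47126859e+01]), 'contact_force': array([ 0.25981422,  0.38093273, -0.6571547 ]), 'moment': array([ 0.01089174, -0.04573774, -0.00196067]), 'gripper_force': 0.0, 'opening': 0.9977948009133727} 0.0187
```

View pics/scene0.png

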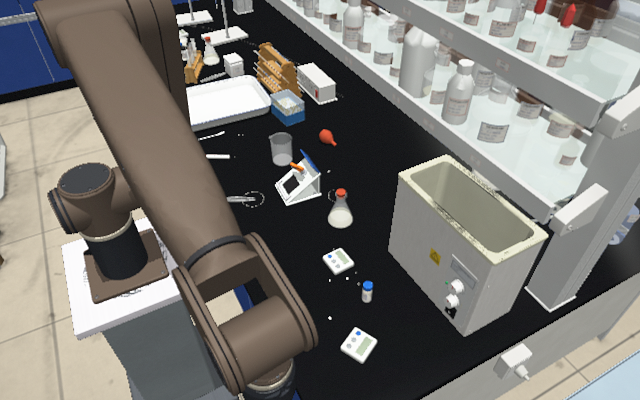

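View pics/side0.png

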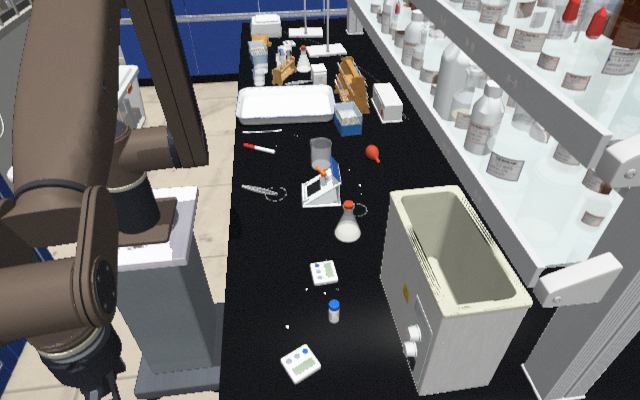

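Two timers are visible: A at scene (339,260) / side (323,272), and B at scene (358,345) / side (300,363). The stand is at scene (300,180). I'll measure both timers and see which is nearer the base.

Run:
```python
from h import *
import pickle
D=pickle.load(open('d0.pkl','rb'))
S,T=D['scene'],D['side']
def quad(d,c,w=30):
    u,v=c; im=d['image'][v-w:v+w,u-w:u+w]; m=(im.min(2)>130).astype(np.uint8)
    m=cv2.morphologyEx(m,cv2.MORPH_CLOSE,np.ones((7,7)))
    cs,_=cv2.findContours(m,cv2.RETR_EXTERNAL,cv2.CHAIN_APPROX_NONE)
    k=max(cs,key=cv2.contourArea); h=cv2.convexHull(k)
    M=cv2.moments(h); return np.array([M['m10']/M['m00']+u-w,M['m01']/M['m00']+v-w]),cv2.contourArea(h)
for n,a,b in(('A',(339,260),(323,272)),('B',(358,345),(300,363))):
    p,ar=quad(S,a);q,br=quad(T,b)
    X=tri((S,*p),(T,*q));print(n,p,q,ar,br,X.round(4),np.linalg.norm(X[:2]))
print('vial',tri((S,368,285),(T,334,304)))
# latch wings orange
for d,box in((S,(280,140,330,210)),(T,(300,150,345,210))):
    u0,v0,u1,v1=box; im=d['image'][v0:v1,u0:u1]; hsv=cv2.cvtColor(im,cv2.COLOR_RGB2HSV)
    m=(hsv[...,0]<20)&(hsv[...,1]>150)&(hsv[...,2]>120); y,x=np.nonzero(m); print('orange',x.mean()+u0,y.mean()+v0,len(x))
a=cv2.resize(S['image'][140:215,255:335],None,fx=5,fy=5,interpolation=2)
b=cv2.resize(T['image'][145:220,290:370],None,fx=5,fy=5,interpolation=2)
c=np.hstack([cv2.resize(S['image'][240:370,310:390],(230,375)),cv2.resize(T['image'][250:390,275:355],(215,375))])
c=cv2.copyMakeBorder(c,0,0,0,800-c.shape[1],0)
cv2.imwrite('pics/crop1.png',np.vstack([np.hstack([a,b]),cv2.resize(c,(480,225))if 0 else c[:225]])[:,:,::-1])
cv2.imwrite('pics/crop1.png',np.hstack([a,b])[:,:,::-1])
```

```text
A [338.00648907 260.70184426] [323.48194311 272.12751678] 488.0 521.5 [ 0.5099 -0.2672  0.0129] 0.575662320600996
B [358.39496176 344.3034188 ] [300.22368181 363.14322204] 741.0 913.5 [ 0.43   -0.5017  0.0115] 0.6607477649387531
vial [ 0.51585084 -0.40072768  0.06120382]
orange 301.3728813559322 161.77966101694915 59
orange 322.45454545454544 173.4090909090909 44
```

View pics/crop1.png

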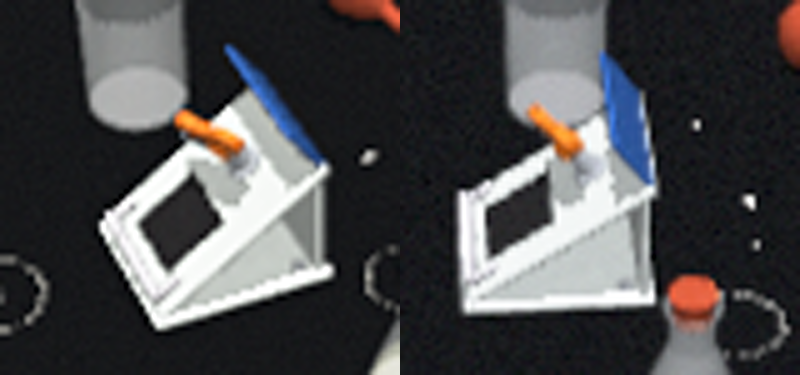

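Timer A is 0.576 m from the base and B is 0.661 m, so A is nearer. The vial (y=-0.40) is also on A's right, as described. A's buttons are on its left and the display on its far-right side. I'll go above A and confirm there.

servo_tool(
  commands=[
    {"x":40,"y":45,"az":-2},
    {"x":80,"y":90,"az":-4},
    {"x":120,"y":135,"az":-6},
    {"x":160,"y":180,"az":-8},
    {"x":200,"y":225,"az":-10},
    {"x":240,"y":270,"az":-12},
    {"x":280,"y":315,"az":-14},
    {"x":320,"y":360,"az":-15},
    {"x":339,"y":385,"az":-15},
    {"x":339,"y":385,"az":-15},
    {"x":339,"y":385,"az":-15},
  ],
)

```text
invalid input at $.commands[0]: expected keys x, y, z, ax, ay, az, grip
```

Run:
```python
from h import *
import pickle
d=snap('wrist','w1.png');pickle.dump(d,open('w1.pkl','wb'))
o=arm.observe();print(o['time_s'],o['eef_pos'],o['orientation'],o['joints'])
im=d['image'];m=(im.min(2)>120).astype(np.uint8);m=cv2.morphologyEx(m,cv2.MORPH_CLOSE,np.ones((25,25)))
cs,_=cv2.findContours(m,cv2.RETR_EXTERNAL,cv2.CHAIN_APPROX_NONE)
for k in sorted(cs,key=cv2.contourArea)[-3:]:
    h=cv2.convexHull(k);print(cv2.contourArea(h),cv2.boundingRect(h))
    for z in(0.016,):
        P=np.array([onz(d,*p[0],z)[:2] for p in h.astype(float)]);print(z,cv2.minAreaRect((P*1000).astype(np.float32)))
```

```text
0.2 [ 0.17141327 -0.65243539  0.23041932] [-1.79913502e+02 -1.31929499e-02  1.47124872e+01] [-8.38818085e+01  1.64374199e+01  9.03925769e+01  1.23995479e-04
  7.32575019e+01 -8.59434146e+00]
373.0 (504, 384, 35, 16)
0.016 ((-42.94917678833008, -980.6500244140625), (23.8975830078125, 44.80924987792969), 14.781583786010742)
222273.5 (0, 0, 640, 370)
0.016 ((126.29808807373047, -667.4937744140625), (416.2247009277344, 768.2105712890625), 14.657341003417969)
```

View pics/w1.png

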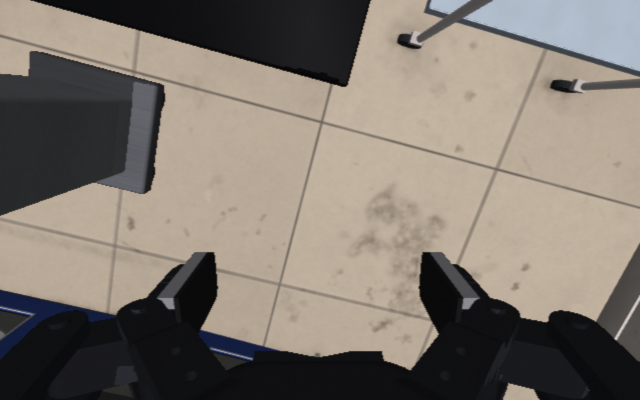

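The move was refused because every row needs all the keys. This picture shows only the floor at the start pose. I'll resend with full rows.

servo_tool(
  commands=[
    {"x":40,"y":45,"z":0,"ax":0,"ay":0,"az":-2,"grip":0},
    {"x":80,"y":90,"z":0,"ax":0,"ay":0,"az":-4,"grip":0},
    {"x":120,"y":135,"z":0,"ax":0,"ay":0,"az":-6,"grip":0},
    {"x":160,"y":180,"z":0,"ax":0,"ay":0,"az":-8,"grip":0},
    {"x":200,"y":225,"z":0,"ax":0,"ay":0,"az":-10,"grip":0},
    {"x":240,"y":270,"z":0,"ax":0,"ay":0,"az":-12,"grip":0},
    {"x":280,"y":315,"z":0,"ax":0,"ay":0,"az":-14,"grip":0},
    {"x":320,"y":360,"z":0,"ax":0,"ay":0,"az":-15,"grip":0},
    {"x":339,"y":385,"z":0,"ax":0,"ay":0,"az":-15,"grip":0},
    {"x":339,"y":385,"z":0,"ax":0,"ay":0,"az":-15,"grip":0},
    {"x":339,"y":385,"z":0,"ax":0,"ay":0,"az":-15,"grip":0},
  ],
)

```text
time_s: 1.58
eef_pos: [0.5101, -0.2682, 0.2312]
orientation: [180.0, 0.0, -0.3]
contact_force: [0.0, -0.5, 0.1]
opening: 0.999
gripper_force: 0.0
```

Run:
```python
from h import *
import pickle
d=snap('wrist','w2.png');pickle.dump(d,open('w2.pkl','wb'))
o=arm.observe();print(o['time_s'],o['eef_pos'],o['orientation'],o['joints'])
im=d['image'];m=(im.min(2)>120).astype(np.uint8);m=cv2.morphologyEx(m,cv2.MORPH_CLOSE,np.ones((15,15)))
cs,_=cv2.findContours(m,cv2.RETR_EXTERNAL,cv2.CHAIN_APPROX_NONE)
for k in sorted(cs,key=cv2.contourArea)[-3:]:
    h=cv2.convexHull(k);print(cv2.contourArea(h),cv2.boundingRect(h))
    P=np.array([onz(d,*p[0],0.016)[:2] for p in h.astype(float)]);print(cv2.minAreaRect((P*1000).astype(np.float32)))
```

```text
1.625 [ 0.50986586 -0.26865414  0.23120293] [ 1.79988676e+02  2.58116614e-02 -3.43711869e-01] [-3.78576063e+01  4.05148627e+00  1.04501682e+02 -2.60527977e-02
  7.14604119e+01  5.24943897e+01]
4299.0 (270, 138, 92, 61)
((510.3622131347656, -266.99884033203125), (61.873802185058594, 96.11837768554688), 3.632181406021118)
5783.5 (115, 48, 102, 75)
((595.5986328125, -118.2994613647461), (97.93526458740234, 70.46414184570312), 86.9107437133789)
8252.0 (0, 82, 80, 117)
((539.3596801757812, 29.861587524414062), (86.92851257324219, 119.6179428100586), 86.3095474243164)
```

View pics/w2.png

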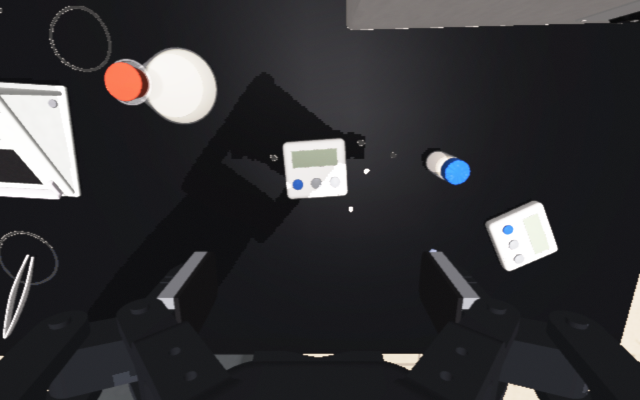

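The wrist view shows timer A at (315,168), display at the top (world +x), slightly rotated. The vial is at (450,168) and timer B at (522,236), with the stand at the left edge. This confirms A as the target. Next I'll get a clean fit and a height check.

Run:
```python
from h import *
import pickle
d=pickle.load(open('w2.pkl','rb'));D=pickle.load(open('d0.pkl','rb'))
im=d['image'];m=(im.min(2)>150).astype(np.uint8);m=cv2.morphologyEx(cv2.morphologyEx(m,cv2.MORPH_OPEN,np.ones((5,5))),cv2.MORPH_CLOSE,np.ones((15,15)))
cs,_=cv2.findContours(m,cv2.RETR_EXTERNAL,cv2.CHAIN_APPROX_NONE)
k=min(cs,key=lambda c:np.hypot(*(c.mean((0,1))-[315,168])));h=cv2.convexHull(k)
P=np.array([onz(d,*p[0],0.014)[:2] for p in h.astype(float)]);r=cv2.minAreaRect((P*1000).astype(np.float32));print(r,cv2.boundingRect(h))
M=cv2.moments(h);c=(M['m10']/M['m00'],M['m01']/M['m00'])
print(c,tri((d,*c),(D['scene'],338.0,260.7),(D['side'],323.5,272.1)))
```

```text
((509.9447326660156, -265.4272766113281), (61.750484466552734, 65.69037628173828), 3.631336212158203) (283, 139, 64, 59)
(315.1035731767009, 168.09985315712188) [ 0.51038726 -0.26556201  0.01091201]
```

servo_tool(
  commands=[
    {"x":2,"y":3,"z":-60,"ax":0,"ay":0,"az":4,"grip":0},
    {"x":2,"y":3,"z":-115,"ax":0,"ay":0,"az":4,"grip":0},
    {"x":2,"y":3,"z":-165,"ax":0,"ay":0,"az":4,"grip":0},
    {"x":2,"y":3,"z":-200,"ax":0,"ay":0,"az":4,"grip":0},
    {"x":2,"y":3,"z":-220,"ax":0,"ay":0,"az":4,"grip":0},
    {"x":2,"y":3,"z":-233,"ax":0,"ay":0,"az":4,"grip":0},
    {"x":2,"y":3,"z":-233,"ax":0,"ay":0,"az":4,"grip":0},
    {"x":2,"y":3,"z":-233,"ax":0,"ay":0,"az":4,"grip":0.5},
    {"x":2,"y":3,"z":-233,"ax":0,"ay":0,"az":4,"grip":0.5},
    {"x":2,"y":3,"z":-233,"ax":0,"ay":0,"az":4,"grip":0.5},
    {"x":2,"y":3,"z":-233,"ax":0,"ay":0,"az":4,"grip":0.5},
  ],
)

```text
time_s: 3.0
eef_pos: [0.514, -0.2659, 0.0005]
orientation: [179.8, -0.2, 3.7]
contact_force: [-0.8, -1.0, 6.5]
opening: 0.753
gripper_force: 67.9
```

servo_tool(
  commands=[
    {"x":0,"y":0,"z":30,"ax":0,"ay":0,"az":0,"grip":0.5},
    {"x":0,"y":0,"z":80,"ax":0,"ay":0,"az":0,"grip":0.5},
    {"x":0,"y":0,"z":135,"ax":0,"ay":0,"az":0,"grip":0.5},
    {"x":0,"y":0,"z":190,"ax":0,"ay":0,"az":0,"grip":0.5},
    {"x":-10,"y":40,"z":230,"ax":0,"ay":0,"az":-1,"grip":0.5},
    {"x":-20,"y":85,"z":260,"ax":0,"ay":0,"az":-2,"grip":0.5},
    {"x":-30,"y":135,"z":280,"ax":0,"ay":0,"az":-3,"grip":0.5},
    {"x":-40,"y":185,"z":290,"ax":0,"ay":0,"az":-4,"grip":0.5},
    {"x":-44,"y":235,"z":300,"ax":0,"ay":0,"az":-4,"grip":0.5},
    {"x":-44,"y":265,"z":300,"ax":0,"ay":0,"az":-4,"grip":0.5},
    {"x":-44,"y":265,"z":300,"ax":0,"ay":0,"az":-4,"grip":0.5},
    {"x":-44,"y":265,"z":300,"ax":0,"ay":0,"az":-4,"grip":0.5},
  ],
)

```text
time_s: 4.5
eef_pos: [0.4682, -0.0002, 0.2979]
orientation: [180.0, 0.0, -0.3]
contact_force: [1.3, -0.1, -0.9]
opening: 0.747
gripper_force: 67.1
```

Run:
```python
from h import *
import pickle
d=snap('wrist','w3.png');pickle.dump(d,open('w3.pkl','wb'))
o=arm.observe();print(o['time_s'],o['eef_pos'],o['orientation'],o['joints'],o['opening'])
```

```text
4.55 [ 0.46831978 -0.00055061  0.29792121] [ 1.79984620e+02  4.10028764e-02 -3.29257429e-01] [-1.24964399e+01 -1.32760378e+01  1.13740668e+02 -2.40742110e-02
  7.95722111e+01  7.78371770e+01] 0.7519152346213397
```

servo_tool(
  commands=[
    {"x":0,"y":40,"z":0,"ax":0,"ay":0,"az":0,"grip":0.5},
    {"x":0,"y":80,"z":0,"ax":0,"ay":0,"az":0,"grip":0.5},
    {"x":0,"y":90,"z":0,"ax":0,"ay":0,"az":0,"grip":0.5},
    {"x":0,"y":90,"z":0,"ax":0,"ay":0,"az":0,"grip":0.5},
  ],
)

```text
time_s: 5.05
eef_pos: [0.4686, 0.0896, 0.2981]
orientation: [180.0, 0.0, -0.3]
contact_force: [-0.6, 0.8, -0.4]
opening: 0.75
gripper_force: 67.1
```

Run:
```python
from h import *
import pickle
d=snap('wrist','w4.png');pickle.dump(d,open('w4.pkl','wb'))
a=pickle.load(open('w3.pkl','rb'))
o=arm.observe();print(o['time_s'],o['eef_pos'],o['orientation'],o['opening'])
cv2.imwrite('pics/w34.png',cv2.resize(np.vstack([a['image'][:260,100:500],d['image'][:260,240:640]]),None,fx=1.15,fy=1.15,interpolation=2)[:,:,::-1])
```

```text
5.1 [0.46863643 0.08914917 0.29810062] [ 1.79956293e+02  2.40136721e-02 -3.29130825e-01] 0.7537998735486804
```

View pics/w34.png

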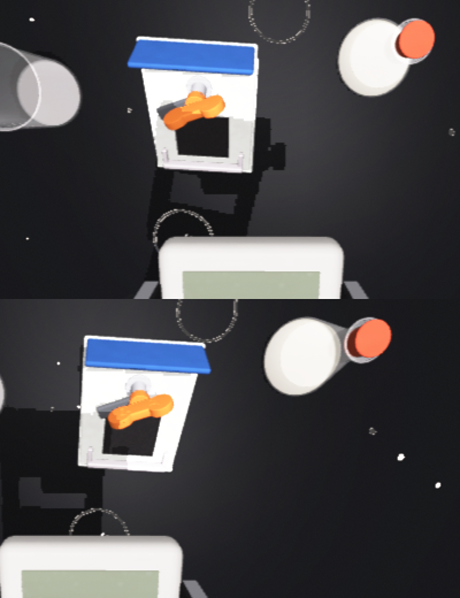

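The two wrist views show the stand: blue panel on top, orange wings with the tongue to the left, lip at the bottom. In w3 it spans (212..325, 33..148) and in w4 (307..425, 33..150). I'll enlarge both to read the corners.

Run:
```python
from h import *
import pickle
a=pickle.load(open('w3.pkl','rb'))['image'];d=pickle.load(open('w4.pkl','rb'))['image']
c=np.hstack([a[25:155,205:335],d[25:155,300:430]])
c=cv2.resize(c,None,fx=3,fy=3,interpolation=2)
c=cv2.convertScaleAbs(c,alpha=0.85)
cv2.imwrite('pics/z.png',c[:,:,::-1])
```

```text
(no output)
```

View pics/z.png

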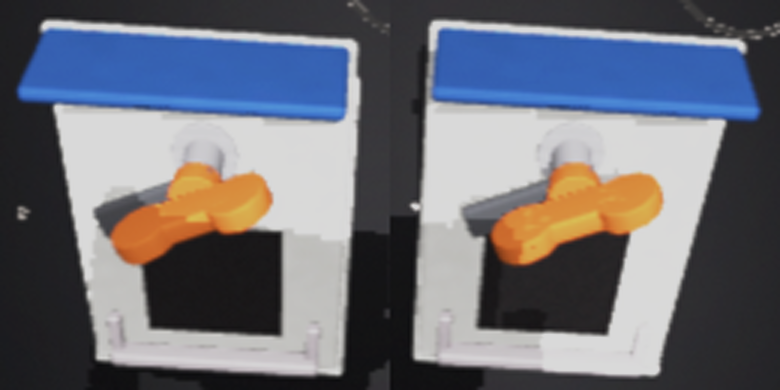

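Run:
```python
from h import *
import pickle
a=pickle.load(open('w3.pkl','rb'));d=pickle.load(open('w4.pkl','rb'));print(a['fx'])
f={'sqBL':((148,328),(479,328)),'sqBR':((281,335),(606,334)),'BL':((97,360),(415,360)),'BR':((340,374),(657,375)),
'panFL':((22,99),(430,96)),'panFR':((340,118),(757,115)),'panBL':((42,30),(437,30)),'panBR':((351,46),(743,48)),
'wingL':((130,250),(511,250)),'wingR':((257,188),(647,188)),'washer':((204,146),(570,147))}
X={}
for n,(p,q) in f.items():
    X[n]=tri((a,205+p[0]/3-.33,25+p[1]/3-.33),(d,300+(q[0]-390)/3-.33,25+q[1]/3-.33));print(n,X[n].round(4))
for l,r in(('sqBL','sqBR'),('BL','BR'),('panFL','panFR')):
    v=X[l]-X[r];print(l,np.linalg.norm(v),'yaw',np.degrees(np.arctan2(-v[0],v[1])),'mid',((X[l]+X[r])/2).round(4))
```

```text
340.97097147218835
sqBL [0.5006 0.0755 0.0288]
sqBR [0.4968 0.0234 0.0184]
BL [0.4855 0.1017 0.0073]
BR [ 0.4789 -0.0006  0.0072]
panFL [0.5758 0.0931 0.1149]
panFR [ 0.569  -0.0009  0.1257]
panBL [0.5976 0.091  0.0945]
panBR [ 0.5925 -0.0045  0.0928]
wingL [0.5317 0.0674 0.0964]
wingR [0.5504 0.0252 0.1021]
washer [0.5655 0.0457 0.0671]
sqBL 0.05327008676745072 yaw -4.209252591417073 mid [0.4987 0.0494 0.0236]
BL 0.10246298160284004 yaw -3.736899474003813 mid [0.4822 0.0505 0.0073]
panFL 0.09491578409157973 yaw -4.1646972482619615 mid [0.5724 0.0461 0.1203]
```

Run:
```python
from h import *
import pickle
from scipy.optimize import least_squares
a=pickle.load(open('w3.pkl','rb'));d=pickle.load(open('w4.pkl','rb'))
f={(91,48,40):((22,99),(430,96)),(91,-48,40):((340,118),(757,115)),(55,0,2):((204,146),(570,147)),
 (96,48,40):((26,80),(434,28)) }
f.pop((96,48,40))
low={'BL':(97,360,415,360),'BR':(340,374,657,375)}
def T(p):
    M=R.from_euler('ZY',[p[3],-35],degrees=True).as_matrix(); return M,np.array(p[:3])
def res(p):
    M,t=T(p);o=[]
    for P,(u,w) in f.items():
        X=M@np.array(P)/1000+t
        o+=list(proj(a,X)-[205+u[0]/3-.33,25+u[1]/3-.33])+list(proj(d,X)-[300+(w[0]-390)/3-.33,25+w[1]/3-.33])
    return o
s=least_squares(res,[.52,.049,.034,-4]);print(s.x.round(4),np.round(s.fun,1))
for z0 in(.033,.037):
    q=least_squares(lambda p:res([p[0],p[1],z0,p[2]]),[.52,.049,-4]);print(z0,q.x.round(4),q.cost)
M,t=T(s.x)
for n,(u,v,w,y) in low.items():
    X=tri((a,205+u/3-.33,25+v/3-.33),(d,300+(w-390)/3-.33,25+y/3-.33));print(n,(1000*M.T@(X-t)).round(1))
# orange wing direction on plane z=50mm
for p in((130,250),(257,188)):
    o,r=ray(a,205+p[0]/3-.33,25+p[1]/3-.33);oo=M.T@(o-t);rr=M.T@r;print((1000*(oo+rr*(.049-oo[2])/rr[2])).round(1))
for p in((511,250),(647,188)):
    o,r=ray(d,300+(p[0]-390)/3-.33,25+p[1]/3-.33);oo=M.T@(o-t);rr=M.T@r;print((1000*(oo+rr*(.049-oo[2])/rr[2])).round(1))
```

```text
[ 0.5213  0.0484  0.0321 -3.4177] [-0.9 -0.6 -0.1  0.3  1.9 -0.7 -0.9  0.2  0.2  0.7 -0.2  0.2]
0.033 [ 0.5212  0.0484 -3.4164] 3.4597306223795306
0.037 [ 0.5208  0.0483 -3.4103] 6.300352986877834
BL [-46.1  51.1   2. ]
BR [-46.6 -51.4   2.2]
[45.7 19.3 49. ]
[ 71.1 -22.2  49. ]
[45.5 19.8 49. ]
[ 70.8 -19.3  49. ]
```

Run:
```python
from h import *
import pickle
a=pickle.load(open('w3.pkl','rb'));d=pickle.load(open('w4.pkl','rb'))
M=R.from_euler('ZY',[-3.8,-35],degrees=True).as_matrix()
t=np.array([.5205,.0486,.034])
def pl(c,u,v,z):
    o,r=ray(c,u,v);oo=M.T@(o-t);rr=M.T@r;return (1000*(oo+rr*(z-oo[2])/rr[2])).round(1)[:2]
for n,p,q,z in(('guideL',(115,317),(446,317),.006),('guideR',(314,324),(640,325),.006),('BL',(97,360),(415,360),0),('BR',(340,374),(657,375),0),('sqBL',(148,328),(479,328),0),('sqBR',(281,335),(606,334),0),('washer',(204,146),(570,147),.002),('panFL',(22,99),(430,96),.04),('panFR',(340,118),(757,115),.04)):
    print(n,pl(a,205+p[0]/3-.33,25+p[1]/3-.33,z),pl(d,300+(q[0]-390)/3-.33,25+q[1]/3-.33,z))
# row profiles along cradle x at y=+25..-30 (lip shading)
for y in(28,-28):
  for c,nm in((a,'w3'),(d,'w4')):
    print(y,nm,[(x,int(c['image'][tuple(np.round(proj(c,M@np.array([x/1000,y/1000,0])+t)[::-1]).astype(int))].astype(int).sum()//3)) for x in range(-54,-16,2)])
```

```text
guideL [-17.8  38.6] [-18.   38.8]
guideR [-15.2 -40.2] [-16. -38.]
BL [-46.8  50.7] [-47.   50.6]
BR [-46.4 -51.8] [-47.1 -51.9]
sqBL [-27.6  27.4] [-27.6  25.1]
sqBR [-27.  -26.8] [-26.6 -26.7]
washer [56.6 -0. ] [56.1  0.2]
panFL [90.8 46.9] [91.6 48. ]
panFR [ 91.4 -46.2] [ 92.4 -47.9]
28 w3 [(-54, 41), (-52, 32), (-50, 24), (-48, 211), (-46, 235), (-44, 248), (-42, 240), (-40, 233), (-38, 227), (-36, 209), (-34, 226), (-32, 228), (-30, 225), (-28, 184), (-26, 224), (-24, 224), (-22, 201), (-20, 180), (-18, 176)]
28 w4 [(-54, 21), (-52, 21), (-50, 23), (-48, 199), (-46, 230), (-44, 247), (-42, 242), (-40, 234), (-38, 227), (-36, 216), (-34, 226), (-32, 227), (-30, 227), (-28, 226), (-26, 224), (-24, 224), (-22, 225), (-20, 224), (-18, 199)]
-28 w3 [(-54, 21), (-52, 22), (-50, 66), (-48, 192), (-46, 227), (-44, 246), (-42, 245), (-40, 232), (-38, 229), (-36, 225), (-34, 226), (-32, 226), (-30, 226), (-28, 212), (-26, 192), (-24, 189), (-22, 188), (-20, 188), (-18, 188)]
-28 w4 [(-54, 58), (-52, 58), (-50, 90), (-48, 221), (-46, 254), (-44, 255), (-42, 255), (-40, 253), (-38, 252), (-36, 252), (-34, 254), (-32, 255), (-30, 254), (-28, 254), (-26, 250), (-24, 231), (-22, 221), (-20, 250), (-18, 247)]
```

```bash
cat >> h.py <<'E'
CM=R.from_euler('ZY',[-3.8,-35],degrees=True).as_matrix(); CT=np.array([.5205,.0486,.034])
def go(rot,c):  # target tool rotation matrix, cradle coords mm of TCP -> shift mm, rotvec deg from present pose
    o=arm.observe(); t=CT+CM@np.array(c)/1000
    dr=(R.from_matrix(rot)*R.from_euler('xyz',o['orientation'],degrees=True).inv()).as_rotvec(degrees=True)
    return (1000*(t-o['eef_pos'])).round(1), dr.round(2)
E
python3 - <<'E'
from h import *
import pickle
a=pickle.load(open('w3.pkl','rb'));d=pickle.load(open('w4.pkl','rb'))
def pl(c,u,v,z):
    o,r=ray(c,u,v);oo=CM.T@(o-CT);rr=CM.T@r;return (1000*(oo+rr*(z-oo[2])/rr[2])).round(1)[:2]
for p in((95,208),(110,236)): print('tongue',pl(a,205+p[0]/3,25+p[1]/3,.025))
for p in((462,206),(470,236)): print('tongue',pl(d,300+(p[0]-390)/3,25+p[1]/3,.025))
T=CM@np.diag([1,-1,-1])
for h in(70,25,2): print(h,*go(T,(5.3,0,.5+h)))
for n,p in(('beaker',(40,90)),):print(n,onz(a,100+p[0]/1.15,p[1]/1.15,0))
E
```

```text
tongue [44.6 34.3]
tongue [33.7 30.5]
tongue [45.1 35.7]
tongue [33.5 32.2]
70 [  15.8  -38.2 -203.3] [ -1.22 -35.01  -3.35]
25 [  41.6  -39.9 -240.2] [ -1.22 -35.01  -3.35]
2 [  54.8  -40.7 -259. ] [ -1.22 -35.01  -3.35]
beaker [0.56600957 0.22246059 0.        ]
```

servo_tool(
  commands=[
    {"x":0,"y":-10,"z":-20,"ax":-0.3,"ay":-9,"az":-0.8,"grip":0.5},
    {"x":0,"y":-20,"z":-50,"ax":-0.6,"ay":-18,"az":-1.7,"grip":0.5},
    {"x":0,"y":-30,"z":-90,"ax":-1.0,"ay":-27,"az":-2.6,"grip":0.5},
    {"x":5,"y":-38,"z":-130,"ax":-1.2,"ay":-35,"az":-3.4,"grip":0.5},
    {"x":10,"y":-38,"z":-170,"ax":-1.2,"ay":-35,"az":-3.4,"grip":0.5},
    {"x":15,"y":-38,"z":-204,"ax":-1.2,"ay":-35,"az":-3.4,"grip":0.5},
    {"x":15,"y":-38,"z":-204,"ax":-1.2,"ay":-35,"az":-3.4,"grip":0.5},
    {"x":28,"y":-39,"z":-222,"ax":-1.2,"ay":-35,"az":-3.4,"grip":0.5},
    {"x":38,"y":-40,"z":-236,"ax":-1.2,"ay":-35,"az":-3.4,"grip":0.5},
    {"x":38,"y":-40,"z":-236,"ax":-1.2,"ay":-35,"az":-3.4,"grip":0.5},
    {"x":38,"y":-40,"z":-236,"ax":-1.2,"ay":-35,"az":-3.4,"grip":0.5},
  ],
)

```text
time_s: 6.48
eef_pos: [0.5053, 0.0486, 0.0741]
orientation: [-179.8, -34.3, -3.8]
contact_force: [0.4, 0.2, -1.1]
opening: 0.753
gripper_force: 67.1
```

Run:
```python
from h import *
import pickle
d=snap('wrist');s=snap('side');S=snap('scene');pickle.dump((d,s,S),open('w5.pkl','wb'))
T=CM@np.diag([1,-1,-1]); print(*go(T,(4.3,0,.5)))
c=np.vstack([cv2.resize(d['image'][:,100:540],(440,400)),np.hstack([cv2.resize(s['image'][145:220,290:370],(220,200)),cv2.resize(S['image'][140:215,255:335],(220,200))])])
cv2.imwrite('pics/w5.png',c[:,:,::-1])
```

```text
[ 19.   -0.5 -36.6] [-0.23 -0.71 -0.13]
```

View pics/w5.png

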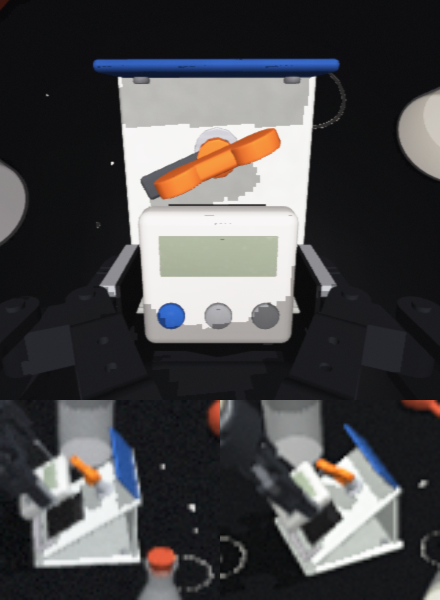

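servo_tool(
  commands=[
    {"x":0,"y":0,"z":0,"ax":0,"ay":0,"az":0,"grip":0.5},
    {"x":0,"y":0,"z":0,"ax":0,"ay":0,"az":0,"grip":0.5},
  ],
)

```text
time_s: 6.88
eef_pos: [0.5047, 0.0489, 0.073]
orientation: [-179.8, -34.2, -3.8]
contact_force: [0.1, 0.5, -1.1]
opening: 0.755
gripper_force: 67.1
```

Run:
```python
from h import *
d=snap('wrist')
T=CM@np.diag([1,-1,-1]); g=go(T,(4.3,0,.5));print(*g, CM.T@g[0])
def pl(c,u,v,z):
    o,r=ray(c,u,v);oo=CM.T@(o-CT);rr=CM.T@r;return (1000*(oo+rr*(z-oo[2])/rr[2])).round(1)[:2]
cv2.imwrite('pics/w6.png',d['image'][:,:,::-1])
im=d['image'].astype(int); b=(im[...,2]-im[...,0]>60)&(np.arange(400)[:,None]<130)
y,x=np.nonzero(b);print('blue',x.min(),x.max(),y.min(),y.max())
print('panel front top L,R',pl(d,x.min(),y.max(),.04),pl(d,x.max(),y.max(),.04))
hsv=cv2.cvtColor(d['image'],cv2.COLOR_RGB2HSV);m=(hsv[...,0]<20)&(hsv[...,1]>150)&(hsv[...,2]>120)&(np.arange(400)[:,None]<260)
y,x=np.nonzero(m);q=cv2.minAreaRect(np.c_[x,y].astype(np.float32));print(q,pl(d,*q[0],.045))
box=cv2.boxPoints(q);print([pl(d,*p,.05).tolist() for p in box])
```

```text
[ 19.1  -0.5 -36.1] [-0.23 -0.76 -0.13] [ -5.0675589    0.76693076 -40.52161971]
blue 193 440 56 67
panel front top L,R [91.1 47.9] [ 91.1 -48.3]
((315.8999938964844, 155.79998779296875), (39.8020133972168, 133.2696533203125), 63.43495178222656) [57.1  0. ]
[[53.2, 26.9], [75.9, -19.0], [62.6, -26.4], [38.5, 20.6]]
```

servo_tool(
  commands=[
    {"x":-4,"y":0,"z":-3,"ax":-0.2,"ay":-0.8,"az":-0.1,"grip":0.5},
    {"x":2,"y":0,"z":-12,"ax":-0.2,"ay":-0.8,"az":-0.1,"grip":0.5},
    {"x":8,"y":0,"z":-20,"ax":-0.2,"ay":-0.8,"az":-0.1,"grip":0.5},
    {"x":12,"y":0,"z":-26,"ax":-0.2,"ay":-0.8,"az":-0.1,"grip":0.5},
    {"x":15,"y":0,"z":-30,"ax":-0.2,"ay":-0.8,"az":-0.1,"grip":0.5},
    {"x":17,"y":0,"z":-33,"ax":-0.2,"ay":-0.8,"az":-0.1,"grip":0.5},
    {"x":17,"y":0,"z":-33,"ax":-0.2,"ay":-0.8,"az":-0.1,"grip":0.5},
    {"x":17,"y":0,"z":-33,"ax":-0.2,"ay":-0.8,"az":-0.1,"grip":0.5},
  ],
)

```text
time_s: 7.92
eef_pos: [0.5184, 0.0467, 0.0644]
orientation: [-179.4, -33.0, -3.7]
contact_force: [-16.5, 4.5, 14.1]
opening: 0.747
gripper_force: 70.7
```

Run:
```python
from h import *
T=CM@np.diag([1,-1,-1]); g=go(T,(4.3,0,.5));print(*g, CM.T@g[0]);print(arm.observe()['joints'],arm.observe()['contact_force'])
```

```text
[  5.4   1.6 -27.5] [-0.59 -1.98 -0.43] [-11.44651743   1.95436141 -25.5563634 ]
[ -7.24653178  -3.6433133  137.13153193  10.49453607  13.82859204
  76.80652509] [-16.46103837   4.53600633  14.05681171]
```

The timer rests against the tongue because joint 5 is at its limit (13.8°), so a tool square to the plate isn't reachable there. I'll back off, then work out what tool tilt is reachable.

servo_tool(
  commands=[
    {"x":-8,"y":0,"z":12,"ax":0,"ay":1,"az":0,"grip":0.5},
    {"x":-20,"y":0,"z":40,"ax":0,"ay":5,"az":0,"grip":0.5},
    {"x":-30,"y":0,"z":80,"ax":0,"ay":13,"az":0,"grip":0.5},
    {"x":-35,"y":0,"z":110,"ax":0,"ay":18,"az":0,"grip":0.5},
    {"x":-35,"y":0,"z":110,"ax":0,"ay":18,"az":0,"grip":0.5},
    {"x":-35,"y":0,"z":110,"ax":0,"ay":18,"az":0,"grip":0.5},
  ],
)

```text
time_s: 8.68
eef_pos: [0.4836, 0.0456, 0.1728]
orientation: [179.3, -15.1, -3.3]
contact_force: [-0.3, -0.5, -1.7]
opening: 0.749
gripper_force: 68.3
```

```bash
cat > ik.py <<'E'
from h import *
from scipy.optimize import least_squares
o=arm.observe()
S=[([-83.8818,16.4374,90.3926,0,73.2575,-8.594],[.17141,-.65244,.23042],[-179.91,-.013,14.712]),
([-37.8576,4.0515,104.5017,-.026,71.46,52.494],[.50987,-.26865,.2312],[179.989,.026,-.344]),
([-12.4964,-13.276,113.7407,-.024,79.572,77.837],[.46832,-.00055,.29792],[179.985,.041,-.329]),
([-7.2465,-3.6433,137.1315,10.4945,13.8286,76.8065],[.5184,.0467,.0644],[-179.4,-33.0,-3.7]),
(o['joints'],o['eef_pos'],o['orientation'])]
rz=lambda a:R.from_euler('z',a,degrees=True).as_matrix(); ry=lambda a:R.from_euler('y',a,degrees=True).as_matrix()
def fk(q,p):
    a,h,L1,L2,Lt,d,e,d2=p
    A=rz(q[0]);B=A@ry(q[1]);C=B@ry(q[2]);D=C@rz(q[3])@ry(q[4]);E=D@rz(q[5])
    return A@[a,d,h]+B@[0,0,L1]+C@[e,0,L2]+E@[0,0,Lt],E
def fit():
    f=lambda p:np.concatenate([1000*(fk(q,p)[0]-x) for q,x,_ in S])
    return least_squares(f,[0,.3,.4,.4,.25,.1,0,0])
sol=fit();p=sol.x
lo=np.array([-158.9,-51.3,12.03,-87.5,13.55,-162.7]);hi=np.array([158.9,127.2,142.37,267.5,161.25,162.7])
def ik(t,Rt,q0,lim=True):
    b=(lo+.5,hi-.5) if lim else (lo*0-400,lo*0+400)
    def f(q):
        x,E=fk(q,p);E=E@OFF;return np.r_[1000*(x-t),R.from_matrix(E.T@Rt).as_rotvec()*300]
    return least_squares(f,np.clip(q0,b[0]+.1,b[1]-.1),bounds=b)
OFF=fk(S[0][0],p)[1].T@R.from_euler('xyz',S[0][2],degrees=True).as_matrix()
E
python3 - <<'E'
from ik import *
print(o['eef_pos'],o['orientation'],o['joints'],o['opening'])
print(p.round(4),np.abs(sol.fun).max())
for q,x,r in S: print(R.from_matrix((fk(q,p)[1]@OFF).T@R.from_euler('xyz',r,degrees=True).as_matrix()).magnitude()*57.3)
q0=np.array([-7,-3,137,0,14,77.])
for dl in(0,5,10,15,20,25):
  for h in (0,12,40):
    Rt=CM@ry(dl)@np.diag([1,-1,-1]); 
    # timer centre in cradle (0.5,0,8+h): grip offset rotates w/ dl. TCP = centre + ry(dl)@(3.8,0,-7.5)
    c=np.array([.5,0,8+h])+ry(dl)@np.array([3.8,0,-7.5])
    s=ik(CT+CM@c/1000,Rt,q0);print(dl,h,round(s.cost,1),s.x.round(1))
E
```

```text
[0.4835878  0.04559219 0.17275151] [179.31172872 -15.08441584  -3.30343131] [ -6.70737296 -13.2351259  127.95137629   0.2580625   50.18556056
  86.54821892] 0.7490622896146373
[1.000e-04 2.403e-01 4.430e-01 5.724e-01 2.493e-01 1.009e-01 2.060e-02
 0.000e+00] 0.029916574986993405
8.726106895854532e-16
0.0030374662385728784
0.003154661603350298
0.03897240156074254
0.0034886577856579923
0 0 296.3 [ -7.4  -0.5 135.7  11.8  14.1  75.4]
0 12 185.9 [ -7.2  -2.6 137.   10.6  14.1  76.8]
0 40 21.4 [ -6.9  -7.6 139.8   8.1  14.1  79.5]
5 0 2.8 [ -6.4   1.5 134.9   5.6  14.1  82.3]
5 12 0.0 [ -6.5  -0.6 135.9   5.2  14.8  82.7]
5 40 0.0 [ -6.6  -6.1 137.8   4.4  18.4  83.4]
10 0 0.0 [ -6.3   2.7 132.6   3.1  19.8  84.8]
10 12 0.0 [ -6.3   0.5 133.4   3.   21.1  84.9]
10 40 0.0 [ -6.4  -4.6 135.2   2.7  24.5  85.2]
15 0 0.0 [ -6.2   4.1 129.9   1.8  26.   86.1]
15 12 0.0 [ -6.2   2.  130.7   1.8  27.3  86.1]
15 40 0.0 [ -6.3  -2.9 132.5   1.7  30.4  86.2]
20 0 0.0 [ -6.1   5.8 127.2   1.1  32.   86.9]
20 12 0.0 [ -6.1   3.8 128.    1.1  33.2  86.9]
20 40 0.0 [ -6.2  -0.9 129.7   1.   36.2  86.8]
25 0 0.0 [ -6.    7.8 124.4   0.6  37.8  87.4]
25 12 0.0 [ -6.    5.8 125.2   0.6  38.9  87.4]
25 40 0.0 [ -6.1   1.3 126.9   0.6  41.7  87.3]
```

Run:
```python
from ik import *
import pickle
a=pickle.load(open('w3.pkl','rb'))['image'];d=snap('wrist')['image']
P=[pickle.load(open('w4.pkl','rb'))['image'],cv2.imread('pics/w6.png')[:,:,::-1],d]
for im in [a]+P:
    g=im.astype(int); m=(abs(g[...,0]-170)<40)&(g[...,1]-g[...,2]>12)&(np.arange(400)[:,None]>150)  # greenish display
    y,x=np.nonzero(m);print('display',x.min(),x.max(),np.percentile(x,[2,98]),np.percentile(y,[2,98]),len(x))
    b=(g[...,2]-g[...,0]>70)&(np.arange(400)[:,None]>250);y,x=np.nonzero(b);print('  blue btn',x.mean().round(1),y.mean().round(1),len(x))
cv2.imwrite('pics/w7.png',d[:,:,::-1])
```

```text
display 0 639 [103.52 489.  ] [236. 373.] 5177
  blue btn 270.7 315.6 539
display 0 636 [101.74 493.  ] [236. 373.] 5138
  blue btn 270.6 315.6 537
display 254 377 [260. 374.] [158. 276.] 5485
  blue btn 270.9 315.3 524
display 259 376 [261.16 372.  ] [243. 276.] 3109
  blue btn 271.0 316.0 530
```

Run:
```python
from ik import *
dl=7;Rt=CM@ry(dl)@np.diag([1,-1,-1])
for h in(60,30,15,6,1,-1):
    c=np.array([.5,0,11.7+h])+ry(dl)@np.array([3.8,0,-7.5]);t=CT+CM@c/1000
    s=ik(t,Rt,o['joints']);dr=(R.from_matrix(Rt)*R.from_euler('xyz',o['orientation'],degrees=True).inv()).as_rotvec(degrees=True)
    print(h,(1000*(t-o['eef_pos'])).round(1),dr.round(1),round(s.cost,2),s.x.round(1))
```

```text
60 [  3.8   5.2 -83.8] [ -0.2 -13.   -0.2] 0.0 [ -6.6 -10.2 138.1   3.2  24.1  84.6]
30 [  20.9    4.  -108.4] [ -0.2 -13.   -0.2] 0.0 [ -6.5  -4.4 136.3   3.7  20.1  84.2]
15 [  29.5    3.5 -120.6] [ -0.2 -13.   -0.2] 0.0 [ -6.4  -1.5 135.4   4.   18.2  83.9]
6 [  34.7    3.1 -128. ] [ -0.2 -13.   -0.2] 0.0 [ -6.4   0.2 134.8   4.1  17.1  83.7]
1 [  37.5    2.9 -132.1] [ -0.2 -13.   -0.2] 0.0 [ -6.4   1.2 134.4   4.3  16.5  83.6]
-1 [  38.7    2.9 -133.7] [ -0.2 -13.   -0.2] 0.0 [ -6.4   1.5 134.3   4.3  16.3  83.6]
```

servo_tool(
  commands=[
    {"x":1,"y":3,"z":-40,"ax":0,"ay":-6.5,"az":0,"grip":0.5},
    {"x":4,"y":5,"z":-84,"ax":-0.2,"ay":-13,"az":-0.2,"grip":0.5},
    {"x":4,"y":5,"z":-84,"ax":-0.2,"ay":-13,"az":-0.2,"grip":0.5},
    {"x":13,"y":4.5,"z":-97,"ax":-0.2,"ay":-13,"az":-0.2,"grip":0.5},
    {"x":21,"y":4,"z":-108.5,"ax":-0.2,"ay":-13,"az":-0.2,"grip":0.5},
    {"x":26,"y":3.7,"z":-115.5,"ax":-0.2,"ay":-13,"az":-0.2,"grip":0.5},
    {"x":30,"y":3.4,"z":-121.5,"ax":-0.2,"ay":-13,"az":-0.2,"grip":0.5},
    {"x":32,"y":3.3,"z":-124.5,"ax":-0.2,"ay":-13,"az":-0.2,"grip":0.5},
    {"x":33.5,"y":3.2,"z":-126.5,"ax":-0.2,"ay":-13,"az":-0.2,"grip":0.5},
    {"x":34.5,"y":3.1,"z":-128,"ax":-0.2,"ay":-13,"az":-0.2,"grip":0.5},
    {"x":34.5,"y":3.1,"z":-128,"ax":-0.2,"ay":-13,"az":-0.2,"grip":0.5},
  ],
)

```text
time_s: 10.1
eef_pos: [0.5187, 0.0486, 0.0463]
orientation: [179.9, -28.2, -3.7]
contact_force: [-1.1, 1.0, -0.3]
opening: 0.754
gripper_force: 68.3
```

Run:
```python
from h import *
T=CM@R.from_euler('y',7,degrees=True).as_matrix()@np.diag([1,-1,-1])
c=np.array([.5,0,11.7])+R.from_euler('y',7,degrees=True).as_matrix()@np.array([3.8,0,-7.5])
g=go(T,c);print(*g,CM.T@g[0])
```

```text
[ 2.4 -0.1 -7.3] [ 0.07  0.15 -0.04] [-2.22003648  0.05927721 -7.35716822]
```

servo_tool(
  commands=[
    {"x":-1.8,"y":0,"z":-1.3,"ax":0,"ay":0,"az":0,"grip":0.5},
    {"x":-0.5,"y":0,"z":-3,"ax":0,"ay":0,"az":0,"grip":0.5},
    {"x":1,"y":0,"z":-5,"ax":0,"ay":0,"az":0,"grip":0.5},
    {"x":2,"y":0,"z":-6.5,"ax":0,"ay":0,"az":0,"grip":0.5},
    {"x":2,"y":0,"z":-6.5,"ax":0,"ay":0,"az":0,"grip":0.5},
    {"x":2,"y":0,"z":-6.5,"ax":0,"ay":0,"az":0,"grip":0.5},
  ],
)

```text
time_s: 10.85
eef_pos: [0.5204, 0.0486, 0.0401]
orientation: [179.9, -28.1, -3.7]
contact_force: [-9.5, -1.7, 9.7]
opening: 0.754
gripper_force: 69.8
```

Run:
```python
from h import *
T=CM@R.from_euler('y',7,degrees=True).as_matrix()@np.diag([1,-1,-1])
c=np.array([.5,0,11.7])+R.from_euler('y',7,degrees=True).as_matrix()@np.array([3.8,0,-7.5])
g=go(T,c);print(*g,CM.T@g[0])
d=snap('wrist');s=snap('side');S=snap('scene')
v=np.vstack([d['image'][:300,100:540],np.hstack([cv2.resize(s['image'][155:215,300:350],(220,264),interpolation=2),cv2.resize(S['image'][145:205,270:320],(220,264),interpolation=2)])])
cv2.imwrite('pics/w8.png',v[:,:,::-1])
```

```text
[ 0.7 -0.1 -1.1] [ 0.06  0.1  -0.03] [-0.05335946 -0.05338842 -1.30548935]
```

View pics/w8.png

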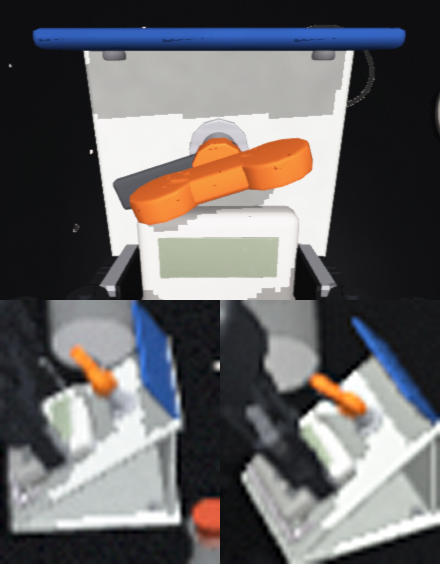

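servo_tool(
  commands=[
    {"x":-0.5,"y":0,"z":0.7,"ax":0,"ay":0,"az":0,"grip":0.5},
    {"x":-0.5,"y":0,"z":0.7,"ax":0,"ay":0,"az":0,"grip":0.2},
    {"x":-0.5,"y":0,"z":0.7,"ax":0,"ay":0,"az":0,"grip":0},
    {"x":-0.5,"y":0,"z":0.7,"ax":0,"ay":0,"az":0,"grip":0},
    {"x":-0.5,"y":0,"z":0.7,"ax":0,"ay":0,"az":0,"grip":0},
    {"x":-0.5,"y":0,"z":0.7,"ax":0,"ay":0,"az":0,"grip":0},
    {"x":-0.5,"y":0,"z":0.7,"ax":0,"ay":0,"az":0,"grip":0},
  ],
)

```text
time_s: 11.88
eef_pos: [0.5203, 0.0486, 0.0405]
orientation: [179.9, -28.2, -3.7]
contact_force: [-0.1, -0.6, 0.5]
opening: 0.996
gripper_force: 0.0
```

Run:
```python
from h import *
import pickle
d=snap('wrist');s=snap('side');S=snap('scene');pickle.dump((d,s,S),open('w9.pkl','wb'))
v=np.vstack([d['image'][50:350,100:540],np.hstack([cv2.resize(s['image'][155:215,300:350],(220,264),interpolation=2),cv2.resize(S['image'][145:205,270:320],(220,264),interpolation=2)])])
cv2.imwrite('pics/w9.png',v[:,:,::-1])
g=d['image'].astype(int);b=(g[...,2]-g[...,0]>70)&(np.arange(400)[:,None]>200);y,x=np.nonzero(b);print('blue btn',x.mean().round(1),y.mean().round(1),len(x))
m=(abs(g[...,0]-170)<40)&(g[...,1]-g[...,2]>12)&(np.arange(400)[:,None]>150);y,x=np.nonzero(m);print(np.percentile(x,[2,98]),np.percentile(y,[2,98]),len(x))
def pl(c,u,v,z):
    o,r=ray(c,u,v);oo=CM.T@(o-CT);rr=CM.T@r;return (1000*(oo+rr*(z-oo[2])/rr[2])).round(1)[:2]
q=cv2.minAreaRect(np.c_[x,y][ (x>200)&(x<440)].astype(np.float32));print([pl(d,*c,.0175).tolist() for c in cv2.boxPoints(q)])
```

```text
blue btn 271.3 316.3 489
[237. 374.] [154. 277.] 6296
[[56.9, 31.8], [56.9, -33.7], [1.7, -39.5], [1.7, 37.3]]
```

View pics/w9.png

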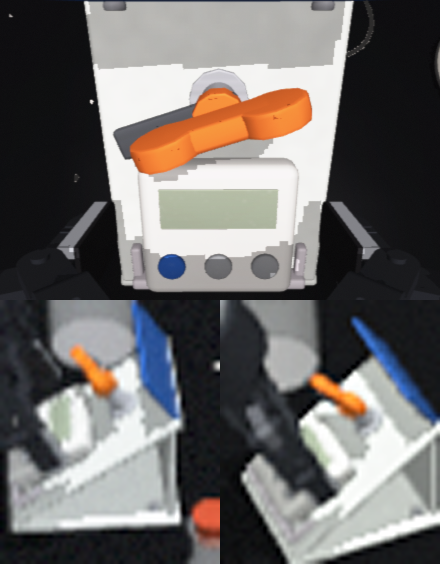

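The timer sits between the guides with its display up-slope. The wings are still open, with the tongue to the upper left. I'll check numerically that it lies flat, using the pixel positions of the button and display.

Run:
```python
from h import *
import pickle
Y=lambda a:R.from_euler('y',a,degrees=True).as_matrix()
def feats(im):
    hsv=cv2.cvtColor(im,cv2.COLOR_RGB2HSV);roi=np.zeros((400,640),bool);roi[225:345,240:400]=1
    g=im.astype(int)
    m=((g[...,1]-g[...,2]>12)&roi).astype(np.uint8);n,l,s,c=cv2.connectedComponentsWithStats(m);k=1+s[1:,4].argmax()
    b=(g[...,2]-g[...,0]>70)&roi;y,x=np.nonzero(b)
    gr=(g.max(2)-g.min(2)<15)&(g.mean(2)<190)&(g.mean(2)>60)
    return s[k],c[k],(x.mean(),y.mean())
im7=cv2.imread('pics/w7.png')[:,:,::-1];d=pickle.load(open('w9.pkl','rb'))[0]
f7=feats(im7);f9=feats(d['image']);print(f7);print(f9)
# tool-frame camera from d9 pose
o=arm.observe();Tt=R.from_euler('xyz',o['orientation'],degrees=True).as_matrix();P=np.array(d['pose'])
Rc=Tt.T@P[:3,:3];pc=Tt.T@(P[:3,3]-o['eef_pos'])
def rt(u,v,z): # tool-frame point at tool z
    r=Rc@np.array([(u-d['cx'])/d['fx'],(v-d['cy'])/d['fy'],1]);return pc+r*(z-pc[2])/r[2]
# gripped: face at tool z=-(7.5+8..9)mm ; timer frame: x=tool x+3.8, y=-tool y
for n,u7,u9 in(('disp',f7[1],f9[1]),('btn',f7[2],f9[2])):
    q=rt(*u7,-.0165)*1000; tm=np.array([q[0]+3.8,-q[1],9.]); print(n,'timer frame',tm.round(1),'seen',np.round(u9,1))
    for dl,x0,z0 in((0,0,8),(0,-1.5,8),(0,0,9.3),(0,-1.5,9.3),(7,.5,13)):
        w=CT+CM@(np.array([x0,0,z0])+Y(dl)@tm)/1000;print('  ',dl,x0,z0,proj(d,w).round(1))
```

```text
(array([ 259,  237,  119,   41, 4687], dtype=int32), array([317.74994666, 256.55856625]), (np.float64(271.0188679245283), np.float64(315.99245283018865)))
(array([ 258,  239,  120,   40, 4601], dtype=int32), array([318.03825255, 258.76070419]), (np.float64(271.2597137014315), np.float64(316.33742331288346)))
disp timer frame [12.8  0.1  9. ] seen [318.  258.8]
   0 0 8 [317.7 255. ]
   0 -1.5 8 [317.7 258.1]
   0 0 9.3 [317.7 256.7]
   0 -1.5 9.3 [317.7 259.8]
   7 0.5 13 [317.7 256.3]
btn timer frame [-14.7  19.8   9. ] seen [271.3 316.3]
   0 0 8 [273.1 308.1]
   0 -1.5 8 [273.3 310.8]
   0 0 9.3 [272.8 310.1]
   0 -1.5 9.3 [272.9 312.8]
   7 0.5 13 [271.  315.7]
```

Run:
```python
from h import *
import pickle
from scipy.optimize import least_squares
Y=lambda a:R.from_euler('y',a,degrees=True).as_matrix()
d=pickle.load(open('w9.pkl','rb'))[0]
def fit(z0off,tmd,tmb):
    def f(q):
        x0,dl,z=q;e=[]
        for tm,u in((tmd,(318.04,258.76)),(tmb,(271.26,316.34))):
            e+=list(proj(d,CT+CM@(np.array([x0,.2,z])+Y(dl)@tm)/1000)-u)
        return e
    return least_squares(f,[0,3,10])
s=fit(0,np.array([12.8,.1,9.]),np.array([-14.7,19.8,9.]));print(s.x,s.fun)
# timer outline: white-vs-dark profile down the middle column (lower edge / lip)
g=d['image'].astype(int).mean(2)
for u in(290,300,340): print(u,[(v,int(g[v,u])) for v in range(318,352,2)])
for x,z in((-32,10),(-32,0),(-31,17),(-14,6)): print(x,z,proj(d,CT+CM@np.array([x,0,z])/1000).round(1))
```

```text
[-0.76449459  4.99276446 12.01860094] [-0.91052734 -0.00211109  0.00957032  0.00195365]
290 [(318, 172), (320, 171), (322, 170), (324, 170), (326, 170), (328, 169), (330, 169), (332, 169), (334, 169), (336, 169), (338, 163), (340, 144), (342, 31), (344, 16), (346, 15), (348, 15), (350, 15)]
300 [(318, 171), (320, 170), (322, 171), (324, 170), (326, 170), (328, 169), (330, 168), (332, 168), (334, 169), (336, 167), (338, 162), (340, 144), (342, 30), (344, 16), (346, 15), (348, 15), (350, 15)]
340 [(318, 170), (320, 168), (322, 168), (324, 168), (326, 168), (328, 168), (330, 168), (332, 168), (334, 169), (336, 168), (338, 162), (340, 143), (342, 31), (344, 16), (346, 17), (348, 17), (350, 16)]
-32 10 [317.8 326.9]
-32 0 [317.8 312.5]
-31 17 [317.8 336.3]
-14 6 [317.8 291.1]
```

The fit gives a tilt of about 5° with the lower edge wedged on the lip (x≈-0.8). I'll regrip, shift it about 5 mm up-slope and release.

servo_tool(
  commands=[
    {"x":0,"y":0,"z":0,"ax":0,"ay":0,"az":0,"grip":0.5},
    {"x":0,"y":0,"z":0,"ax":0,"ay":0,"az":0,"grip":0.5},
    {"x":0,"y":0,"z":0,"ax":0,"ay":0,"az":0,"grip":0.5},
    {"x":0,"y":0,"z":0,"ax":0,"ay":0,"az":0,"grip":0.5},
    {"x":1,"y":0,"z":1.5,"ax":0,"ay":0,"az":0,"grip":0.5},
    {"x":3.5,"y":0,"z":3.5,"ax":0,"ay":0,"az":0,"grip":0.5},
    {"x":3.8,"y":0,"z":3.2,"ax":0,"ay":0,"az":0,"grip":0.5},
    {"x":3.8,"y":0,"z":3.2,"ax":0,"ay":0,"az":0,"grip":0.5},
  ],
)

```text
time_s: 13.02
eef_pos: [0.5238, 0.0487, 0.0435]
orientation: [179.9, -28.1, -3.7]
contact_force: [-4.8, 0.4, 3.3]
opening: 0.75
gripper_force: 65.8
```

servo_tool(
  commands=[
    {"x":0,"y":0,"z":0,"ax":0,"ay":0,"az":0,"grip":0},
    {"x":0,"y":0,"z":0,"ax":0,"ay":0,"az":0,"grip":0},
    {"x":0,"y":0,"z":0,"ax":0,"ay":0,"az":0,"grip":0},
    {"x":0,"y":0,"z":0,"ax":0,"ay":0,"az":0,"grip":0},
    {"x":0,"y":0,"z":0,"ax":0,"ay":0,"az":0,"grip":0},
  ],
)

```text
time_s: 13.65
eef_pos: [0.5241, 0.0486, 0.0437]
orientation: [179.9, -28.2, -3.7]
contact_force: [-0.2, 0.3, -0.1]
opening: 1.0
gripper_force: 0.0
```

```bash
cat > chk.py <<'E'
from h import *
import sys
from scipy.optimize import least_squares
Y=lambda a:R.from_euler('y',a,degrees=True).as_matrix()
def chk(d,roi=(225,345,240,400)):
    g=d['image'].astype(int);r=np.zeros((400,640),bool);r[roi[0]:roi[1],roi[2]:roi[3]]=1
    m=((g[...,1]-g[...,2]>12)&r).astype(np.uint8);n,l,s,c=cv2.connectedComponentsWithStats(m);k=1+s[1:,4].argmax()
    b=((g[...,2]-g[...,0]>70)&r).astype(np.uint8);n,l,sb,cb=cv2.connectedComponentsWithStats(b);kb=1+sb[1:,4].argmax()
    ud,ub=c[k],cb[kb];tm=[np.array([12.8,.1,9.]),np.array([-14.7,19.8,9.])]
    def f(q): return np.concatenate([proj(d,CT+CM@(np.array([q[0],q[3],q[2]])+Y(q[1])@t)/1000)-u for t,u in zip(tm,(ud,ub))])
    s=least_squares(f,[0,3,10,0]);print('disp',ud.round(1),'btn',ub.round(1),'x,tilt,z,y',s.x.round(2),s.fun.round(2))
E
python3 - <<'E'
from chk import *
d=snap('wrist','w10.png');chk(d);print(arm.observe()['eef_pos'])
E
```

```text
disp [317.7 268.8] btn [272.9 321.7] x,tilt,z,y [ 0.44  0.17 11.82  0.21] [ 0.  0.  0. -0.]
[0.52410797 0.04857253 0.04371618]
```

The timer is now flat: tilt 0.2°, x≈0.4, y≈0.2 mm. Next I'll retreat and plan the latch push with shut fingers.

servo_tool(
  commands=[
    {"x":-5,"y":0,"z":9,"ax":0,"ay":0,"az":0,"grip":0},
    {"x":-14,"y":1,"z":27,"ax":0,"ay":0,"az":0,"grip":0},
    {"x":-26,"y":2,"z":50,"ax":0,"ay":0,"az":0,"grip":0},
    {"x":-38,"y":2,"z":80,"ax":0,"ay":0,"az":0,"grip":0},
    {"x":-38,"y":2,"z":100,"ax":0,"ay":0,"az":0,"grip":1},
    {"x":-38,"y":2,"z":100,"ax":0,"ay":0,"az":0,"grip":1},
    {"x":-38,"y":2,"z":100,"ax":0,"ay":0,"az":0,"grip":1},
    {"x":-38,"y":2,"z":100,"ax":0,"ay":0,"az":0,"grip":1},
  ],
)

```text
time_s: 14.7
eef_pos: [0.4852, 0.0507, 0.1422]
orientation: [179.9, -28.0, -3.7]
contact_force: [-0.3, -1.2, 0.0]
opening: 0.142
gripper_force: 0.0
```

Run:
```python
from ik import *
from chk import chk
d=snap('wrist','w11.png');chk(d,(0,330,150,480));print(o['eef_pos'],o['orientation'],o['opening'])
hsv=cv2.cvtColor(d['image'],cv2.COLOR_RGB2HSV);m=((hsv[...,0]<20)&(hsv[...,1]>150)&(hsv[...,2]>120)).astype(np.uint8)
n,l,s,c=cv2.connectedComponentsWithStats(m);k=1+s[1:,4].argmax();y,x=np.nonzero(l==k);q=cv2.minAreaRect(np.c_[x,y].astype(np.float32));print(q)
def pl(c,u,v,z):
    O,r=ray(c,u,v);oo=CM.T@(O-CT);rr=CM.T@r;return (1000*(oo+rr*(z-oo[2])/rr[2])).round(1)[:2]
print([pl(d,*b,.048).tolist() for b in cv2.boxPoints(q)])
dl=7;Rt=CM@ry(dl)@np.diag([1,-1,-1])
for c in((68,30,90),(68,30,36),(55,30,36),(45,27,36),(37,22,36),(35,20,36)):
    t=CT+CM@np.array(c)/1000;s=ik(t,Rt,o['joints'])
    dr=(R.from_matrix(Rt)*R.from_euler('xyz',o['orientation'],degrees=True).inv()).as_rotvec(degrees=True)
    print(c,(1000*(t-o['eef_pos'])).round(1),dr.round(1),round(s.cost,2),s.x.round(1))
```

```text
disp [318.  166.6] btn [317.7 100.2] x,tilt,z,y [  74.02 -168.11   37.11  -10.5 ] [ 15.67 -11.02 -15.3   10.76]
[0.48523401 0.05066635 0.14218067] [179.94115148 -28.00119438  -3.73971086] 0.14221433893244126
((316.531494140625, 163.49024963378906), (31.0889835357666, 89.8418960571289), 72.75853729248047)
[[60.5, 28.4], [76.3, -21.4], [58.7, -27.6], [41.7, 23.8]]
(68, 30, 90) [41.3 27.6  4.5] [ 0.1 -0.  -0. ] 0.0 [ -2.1  -9.8 130.5  -1.6  31.3  92.8]
(68, 30, 36) [ 72.2  25.5 -39.7] [ 0.1 -0.  -0. ] 0.0 [ -2.2  -1.  128.   -1.8  25.1  93. ]
(55, 30, 36) [ 61.6  26.3 -47.1] [ 0.1 -0.  -0. ] 0.0 [ -2.2  -1.6 129.5  -1.9  24.1  93.2]
(45, 27, 36) [ 53.2  23.8 -52.9] [ 0.1 -0.  -0. ] 0.0 [ -2.5  -2.2 130.8  -1.5  23.4  92.5]
(37, 22, 36) [ 46.4  19.2 -57.5] [ 0.1 -0.  -0. ] 0.0 [ -3.2  -2.7 131.9  -0.7  22.8  91.2]
(35, 20, 36) [ 44.6  17.4 -58.6] [ 0.1 -0.  -0. ] 0.0 [ -3.5  -2.8 132.2  -0.4  22.6  90.6]
```

servo_tool(
  commands=[
    {"x":0,"y":15,"z":20,"ax":0,"ay":0,"az":0,"grip":1},
    {"x":20,"y":30,"z":20,"ax":0,"ay":0,"az":0,"grip":1},
    {"x":43,"y":30.5,"z":6,"ax":0,"ay":0,"az":0,"grip":1},
    {"x":43,"y":30.5,"z":6,"ax":0,"ay":0,"az":0,"grip":1},
    {"x":43,"y":30.5,"z":6,"ax":0,"ay":0,"az":0,"grip":1},
    {"x":43,"y":30.5,"z":6,"ax":0,"ay":0,"az":0,"grip":1},
  ],
)

```text
time_s: 15.5
eef_pos: [0.5286, 0.081, 0.1498]
orientation: [179.9, -28.2, -3.7]
contact_force: [0.4, 0.5, 0.9]
opening: -0.002
gripper_force: 0.0
```

Run:
```python
from h import *
T=CM@R.from_euler('y',7,degrees=True).as_matrix()@np.diag([1,-1,-1])
for c in((70,33,36),(55,32,36),(45,28,36),(38,23,36),(35,20,36)):print(c,*go(T,c))
d=snap('wrist');b=d['image'].astype(int);m=(b[...,2]-b[...,0]>60)&(np.arange(400)[:,None]<300)
n,l,s,c=cv2.connectedComponentsWithStats(m.astype(np.uint8));print(s[np.argsort(-s[1:,4])[:3]+1])
```

```text
(70, 33, 36) [ 30.7  -1.9 -46.1] [ 0.07  0.15 -0.02]
(55, 32, 36) [ 18.4  -2.1 -54.7] [ 0.07  0.15 -0.02]
(45, 28, 36) [ 10.   -5.5 -60.5] [ 0.07  0.15 -0.02]
(38, 23, 36) [  3.9 -10.1 -64.5] [ 0.07  0.15 -0.02]
(35, 20, 36) [  1.3 -13.  -66.2] [ 0.07  0.15 -0.02]
[[ 292  156  169   25 3957]]
```

servo_tool(
  commands=[
    {"x":8,"y":-0.5,"z":-12,"ax":0,"ay":0,"az":0,"grip":1},
    {"x":15,"y":-1,"z":-23,"ax":0,"ay":0,"az":0,"grip":1},
    {"x":21,"y":-1.5,"z":-32,"ax":0,"ay":0,"az":0,"grip":1},
    {"x":25,"y":-2,"z":-37.5,"ax":0,"ay":0,"az":0,"grip":1},
    {"x":28,"y":-2,"z":-42,"ax":0,"ay":0,"az":0,"grip":1},
    {"x":30,"y":-2,"z":-45.5,"ax":0,"ay":0,"az":0,"grip":1},
    {"x":30,"y":-2,"z":-45.5,"ax":0,"ay":0,"az":0,"grip":1},
  ],
)

```text
time_s: 16.42
eef_pos: [0.559, 0.0791, 0.1039]
orientation: [179.9, -28.1, -3.7]
contact_force: [-0.1, -0.0, 0.4]
opening: 0.0
gripper_force: 0.0
```

Run:
```python
from h import *
T=CM@R.from_euler('y',7,degrees=True).as_matrix()@np.diag([1,-1,-1])
for c in((70,33,36),(62,33,36),(55,32,36),(45,28,36),(38,23,36),(35,20,36)):print(c,*go(T,c))
```

```text
(70, 33, 36) [ 0.3 -0.  -0.3] [ 0.07  0.12 -0.04]
(62, 33, 36) [-6.2  0.4 -4.9] [ 0.07  0.12 -0.04]
(55, 32, 36) [-12.   -0.2  -8.9] [ 0.07  0.12 -0.04]
(45, 28, 36) [-20.5  -3.7 -14.6] [ 0.07  0.12 -0.04]
(38, 23, 36) [-26.5  -8.3 -18.6] [ 0.07  0.12 -0.04]
(35, 20, 36) [-29.2 -11.1 -20.3] [ 0.07  0.12 -0.04]
```

No contact so far. Now the sweep.

servo_tool(
  commands=[
    {"x":-6,"y":0,"z":-4.5,"ax":0,"ay":0,"az":0,"grip":1},
    {"x":-12,"y":0,"z":-8.5,"ax":0,"ay":0,"az":0,"grip":1},
    {"x":-16,"y":-1.5,"z":-11.5,"ax":0,"ay":0,"az":0,"grip":1},
    {"x":-20.5,"y":-3.5,"z":-14.5,"ax":0,"ay":0,"az":0,"grip":1},
    {"x":-23.5,"y":-6,"z":-16.5,"ax":0,"ay":0,"az":0,"grip":1},
    {"x":-26.5,"y":-8,"z":-18.5,"ax":0,"ay":0,"az":0,"grip":1},
    {"x":-26.5,"y":-8,"z":-18.5,"ax":0,"ay":0,"az":0,"grip":1},
  ],
)

```text
time_s: 17.3
eef_pos: [0.5315, 0.071, 0.0848]
orientation: [179.9, -28.0, -3.8]
contact_force: [1.0, 0.4, 0.4]
opening: 0.0
gripper_force: 0.5
```

```bash
cat > wing.py <<'E'
from h import *
T=CM@R.from_euler('y',7,degrees=True).as_matrix()@np.diag([1,-1,-1])
g=go(T,(35,20,36));print(*g,(CM.T@g[0]).round(1))
def pl(c,u,v,z):
    O,r=ray(c,u,v);oo=CM.T@(O-CT);rr=CM.T@r;return (1000*(oo+rr*(z-oo[2])/rr[2])).round(1)[:2]
d=snap('wrist')
hsv=cv2.cvtColor(d['image'],cv2.COLOR_RGB2HSV);m=((hsv[...,0]<20)&(hsv[...,1]>150)&(hsv[...,2]>120)).astype(np.uint8)
n,l,s,c=cv2.connectedComponentsWithStats(m);k=1+s[1:,4].argmax();y,x=np.nonzero(l==k);q=cv2.minAreaRect(np.c_[x,y].astype(np.float32));print(q,len(x))
print([pl(d,*b,.05).tolist() for b in cv2.boxPoints(q)])
E
python3 wing.py
```

```text
[-1.7 -3.  -1.2] [ 0.05  0.01 -0.02] [-1.9 -3.1 -0.1]
((378.0196838378906, 227.7628631591797), (29.31917953491211, 123.36766815185547), 17.265810012817383) 2661
[[34.2, 11.4], [85.8, -0.2], [82.5, -10.7], [29.7, -0.6]]
```

servo_tool(
  commands=[
    {"x":-1,"y":-1.5,"z":-0.7,"ax":0,"ay":0,"az":0,"grip":1},
    {"x":-2,"y":-3,"z":-1.3,"ax":0,"ay":0,"az":0,"grip":1},
    {"x":-2,"y":-4.5,"z":-1.3,"ax":0,"ay":0,"az":0,"grip":1},
    {"x":-2,"y":-4.5,"z":-1.3,"ax":0,"ay":0,"az":0,"grip":1},
    {"x":-2,"y":-4.5,"z":-1.3,"ax":0,"ay":0,"az":0,"grip":1},
  ],
)

```text
time_s: 17.98
eef_pos: [0.5301, 0.0666, 0.084]
orientation: [179.9, -28.1, -3.7]
contact_force: [-0.6, 1.1, 0.5]
opening: -0.001
gripper_force: 0.5
```

```bash
python3 wing.py
```

```text
[-0.3  1.5 -0.4] [ 0.07  0.08 -0.03] [-0.6  1.5 -0.1]
((366.3203430175781, 224.57362365722656), (23.4187068939209, 122.95458984375), 5.128190994262695) 2305
[[31.7, 5.4], [85.3, 3.3], [84.5, -5.2], [30.6, -4.5]]
```

servo_tool(
  commands=[
    {"x":0,"y":-1,"z":0,"ax":0,"ay":0,"az":0,"grip":1},
    {"x":0,"y":-2,"z":0,"ax":0,"ay":0,"az":0,"grip":1},
    {"x":0,"y":-2,"z":0,"ax":0,"ay":0,"az":0,"grip":1},
    {"x":0,"y":-2,"z":0,"ax":0,"ay":0,"az":0,"grip":1},
  ],
)

```text
time_s: 18.52
eef_pos: [0.5299, 0.0652, 0.0839]
orientation: [180.0, -28.1, -3.8]
contact_force: [-1.4, 4.6, 0.9]
opening: 0.001
gripper_force: 2.4
```

```bash
python3 wing.py
```

```text
[-0.1  2.9 -0.3] [ 0.01  0.06 -0.04] [-0.4  2.9 -0.1]
((362.7759094238281, 224.3654022216797), (23.900053024291992, 123.10032653808594), 2.070030689239502) 2319
[[31.1, 4.2], [85.1, 4.4], [84.7, -4.2], [30.7, -5.9]]
```

The stop is felt at 4.6 N. I'll back away sideways, go up and check.

servo_tool(
  commands=[
    {"x":0,"y":4,"z":0,"ax":0,"ay":0,"az":0,"grip":1},
    {"x":0,"y":8,"z":0,"ax":0,"ay":0,"az":0,"grip":1},
    {"x":-8,"y":9,"z":15,"ax":0,"ay":0,"az":0,"grip":1},
    {"x":-20,"y":9,"z":40,"ax":0,"ay":0,"az":0,"grip":1},
    {"x":-35,"y":0,"z":75,"ax":0,"ay":4,"az":0,"grip":1},
    {"x":-50,"y":-10,"z":110,"ax":0,"ay":8,"az":0,"grip":1},
    {"x":-50,"y":-14,"z":110,"ax":0,"ay":8,"az":0,"grip":1},
    {"x":-50,"y":-14,"z":110,"ax":0,"ay":8,"az":0,"grip":1},
  ],
)

```text
time_s: 19.58
eef_pos: [0.4804, 0.0504, 0.1939]
orientation: [179.4, -20.2, -3.5]
contact_force: [-0.4, -0.3, -1.1]
opening: -0.003
gripper_force: 0.0
```

```bash
python3 wing.py
python3 - <<'E'
from h import *
d=snap('wrist','w12.png');a=arm.observe();print(a['eef_pos'],a['contact_force'])
def pl(c,u,v,z):
    O,r=ray(c,u,v);oo=CM.T@(O-CT);rr=CM.T@r;return (1000*(oo+rr*(z-oo[2])/rr[2])).round(1)[:2]
g=d['image'].astype(int)
m=((g[...,1]-g[...,2]>12)&(g[...,0]<200)&(g[...,0]>110)).astype(np.uint8);n,l,s,c=cv2.connectedComponentsWithStats(m)
for k in np.argsort(-s[1:,4])[:3]+1: print('disp',s[k],c[k].round(1),pl(d,*c[k],.0205))
m=(g[...,2]-g[...,0]>70).astype(np.uint8);n,l,s,c=cv2.connectedComponentsWithStats(m)
for k in np.argsort(-s[1:,4])[:3]+1: print('blue',s[k],c[k].round(1),pl(d,*c[k],.0205))
E
```

```text
[  49.5   17.7 -110.3] [ 0.07 -7.86  0.  ] [ -23.8   20.9 -118. ]
((550.5, 73.5), (35.0, 37.0), 90.0) 1059
[[131.0, -132.9], [131.1, -155.7], [110.0, -163.8], [109.9, -139.8]]
[0.47964088 0.05073228 0.19249094] [-0.27876248  0.85367484 -0.80236246]
disp [ 91   0  37   9 225] [109.    2.9] [156.1 132.5]
disp [534  67  15  23  30] [538.3  80. ] [ 109.8 -159.7]
disp [309 192  11   6  26] [312.7 195.8] [13.2  2.4]
blue [ 247   94  139   20 2617] [315.5 103.8] [92.   0.2]
blue [287 218  13  11 106] [292.9 222.7] [-14.8  20.2]
```

Run:
```python
from h import *
d=snap('wrist')
hsv=cv2.cvtColor(d['image'],cv2.COLOR_RGB2HSV);m=((hsv[...,0]<20)&(hsv[...,1]>150)&(hsv[...,2]>90)).astype(np.uint8);m[:,430:]=0;m[:,:220]=0
y,x=np.nonzero(m);q=cv2.minAreaRect(np.c_[x,y].astype(np.float32));print(q,len(x))
def pl(c,u,v,z):
    O,r=ray(c,u,v);oo=CM.T@(O-CT);rr=CM.T@r;return (1000*(oo+rr*(z-oo[2])/rr[2])).round(1)[:2]
B=cv2.boxPoints(q);P=[pl(d,*b,.05) for b in B];print([p.tolist() for p in P])
```

```text
((316.0, 160.0), (70.0, 20.0), 90.0) 653
[[85.4, 6.8], [85.4, -6.7], [30.8, -7.7], [30.8, 7.4]]
```

The wings lie along the slope (latch at its stop), the timer is in place, and the robot is clear.

```bash
python3 -c "
from cell import arm
print(arm.job_done())"
```

```text
the job is handed in; nothing more can be done
None
```

I handed the job in at about 20 s: by my own camera checks the timer is in its place (within about 1 mm, flat when last measured, just before the latch was turned), and the latch is at its stop. Nothing noticeably touched the panel, glassware or vial, but the hand-in returned no verdict.

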